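# Lock the quarter-turn stop pin into the punching jig

## Robot

A 6-joint arm with a two-finger parallel gripper is mounted at the origin on the work surface. World frame = base frame: x ahead of the robot, y to its left, z up, the work surface at z = 0. Lengths are in m, angles in rad, forces in N, time in s.
With the tool pointing down it reaches from about 0.275 to 0.875 m from the base axis. Payload 12.5 kg.
Tool frame: the origin (TCP) lies at the very end of the fingers, on their centre line; the grasp point (between the pads) lies 19 mm behind it; x points along the fingers, y is the direction in which the jaws open and shut, and the axes are right-handed (so a half turn about x gives the same grasp; the last joint's range is limited). The gripper opens to 85 mm and grips with 20 to 120 N. Pads are 22 mm wide; open, the fingers measure 114 mm over their backs; the gripper's body (76 mm by 85 mm) begins 54 mm behind the grasp point. The pads swing forward as they close: fully open they stand 13 mm farther back than shut.
Start: joints at [-0.085, 0.351, 1.652, -0, 1.139, -0.085], TCP at [0.55, 0, 0.231] pointing down, gripper open.
Joint ranges: [-2.75, 2.75], [-0.79, 2.1], [0.01, 2.65], [-1.57, 4.71], [0.07, 3.14], [-2.87, 2.87]. Speed limits (rad/s): [2.22, 2.22, 2.79, 3.14, 3.14, 3.14].

## Interface

Orientations are given as a 3x3 rotation matrix whose columns are the frame's x, y, z axes.
In Python, from bench import manip gives the robot as it stands. Calls block until the motion is done:
- manip.move_ptp(position, orientation): joint-space move of the TCP to a pose.
- manip.move_l(position, attitude=None, max_speed=0.15): straight line of the TCP; attitude=None keeps the orientation; max_speed is the mean speed in m/s.
- manip.move_j(angles): joint-space move.
- manip.set_gripper(opening, effort=None): opening from 0.0 (shut) to 1.0 (fully open); effort is the grip in N (None keeps the last); returns when the fingers have stopped.
- manip.dwell(seconds).
- manip.inverse_kinematics(position, orientation): joint angles nearest the present ones, or None.
- manip.grab_frame(name): name is "scene" or "side" or "wrist"; returns (picture, depth): 400x640x3 uint8, red, green, blue; 400x640 float32, m along the optical axis (not along the pixel's ray), 0 where there is no reading.
- manip.get_calibration(name): a dict with "camera_matrix" (3x3 intrinsics, pixels), "k1" (the pictures are not rectified: a ray, as slopes to the right and down, at radius r is drawn at 1 + k1 r^2 times it, then the intrinsics apply), "R" (3x3) and "t" (3): a world point X has camera coordinates R X + t. Camera axes: x right, y down, z forward; pixel columns grow to the right and rows downward; lengths in m; the calibration is good to about 2 mm. A picture is of the moment at which its call begins: read the wrist's pose just before it. get_calibration takes no time and is no camera call; for the wrist camera it gives the pose at the moment of the call.
A pose or a line that the arm cannot do raises manip.Unreachable and nothing moves.
- manip.sign_off(): hands the job in, once; it reports no verdict.
Trained networks look in the newest picture that a camera, given by its name, has taken for a name from the list of things; names that differ only in an ending like _2 or _b are one class to them, and where a whole thing is asked for, a point or a joint stands for the part that bears it (a point fixed in the world has none). Each returns a list of dicts, best first, with "confidence" (0 to 1); they miss things now and then, are a little off and sometimes report something else, mostly with a low value. They report only what shows in the picture. A call takes as long as a camera call.
- manip.look_for(camera, name): "at" ([x, y, z] in m, in world coordinates, good to about 4 mm: the middle of the surface that is visible of it).
Readings, each from a call of its own:
- manip.current_time(): time.
- manip.current_qpos(): joint angles.
- manip.current_joint_vel(): joint speeds.
- manip.current_joint_torque(): joint torques, N m.
- manip.current_ee_pos(): TCP position.
- manip.current_tcp_rot(): TCP orientation.
- manip.current_force(): force on the tool from outside, world axes, zero at the start.
- manip.current_ft_torque(): the same for the moment, N m.
- manip.current_grip_width(): opening from 0.0 (shut) to 1.0 (fully open).
Only numpy, scipy, OpenCV 4.12 (cv2) and the standard library are available. Lean on these libraries where they do the work, as an engineer would, in place of code of your own. Each camera call takes 0.05 s, during which the arm holds its last target.

## Task

Take the red-handled stop pin from the rack, pass its T-shaped foot down through the long slot in the steel plate of the wooden punching jig, press it down against the spring, turn it a quarter turn (either way), then let the spring lift it into its lock and leave it there upright and released. The slotted plate has been left off to one side along the slot, so feel for the slot with light pressure and never force the pin against the jig. Leave the other pins and the things on the bench where they are.

Things in the scene. Friction and masses are not known exactly. Their poses are not given: they have to be found in the camera images.
- stop_pin: Steel stop pin, red bar handle, 70 mm tall, about 0.12 kg, upright in any one of the rack's three slots. Origin: centre of its underside, z up along its axis. Shank 9 mm diameter; steel flange 34 mm diameter at z 29 to 33 mm. Handle: 16 mm thick (x), 44 mm long (y), z 33 to 70 mm. Half a turn about z makes no difference.
- pin_grip (a point): Point to grip: on the stop pin's axis in the red handle, 55 mm above its underside. Grip across the 16 mm (fingers closing along the pin's x), fingertips above the flange. Grip firmly: dragging the foot over the plate can tilt the pin between the fingers (about its x) or shift it along its y.
- pin_foot (a point): Centre of the stop pin's foot (T-head), 5 mm above its underside: a bar 36 mm long along the pin's y, 10 mm wide (x), 10 mm high, its underside half-round across its width (radius 5 mm), its ends square, flat on top.
- jig: Wooden punching jig, fixed, 130 mm (x) by 190 mm (y), 75 mm high. Origin: centre of its underside. On top a steel plate 74 mm (x) by 130 mm (y), top at z = 75 mm, between aluminium rails of the same height. The plate has a slot 39 mm long along the jig's y, 13 mm wide (x). Pin and jig must not be pressed together with more than 50 N, all contacts added.
- jig_top (a point): Middle of the jig at the height of the steel plate's top. The plate, with slot and spring seat, is clamped tight anywhere within 18 mm either way along the jig's y from here; where is not measured (along x it is exact). The slot passage is 13 mm deep, then open below.
- spring_seat (a joint): How far the spring-loaded dark seat under the slot is pressed down (m), 0 = up. At 0 it meets the pin's underside 10 mm below the plate's top. It pushes up with 6 N plus 0.3 N per mm pressed, plus 0.05 N per mm/s of speed. Pin fully locked: reads about 0.008.
- jig_lock (a point): Where the pin's underside is when locked (for a plate in the middle): 18 mm below the plate's top. To turn, its underside must be 23 to 29 mm below the plate's top (about 10 N); at 29 mm the flange hits the plate. Turned across the slot (pin's y along the jig's x, within 6 degrees) the spring lifts it 5 mm into 18 mm wide grooves: locked. Otherwise it is caught at 23 mm, unlocked, or pushed out.
- rack: Dark wooden rack, fixed, 70 mm (x) by 230 mm (y), 45 mm high; origin: centre of its underside. Three slots 15 mm (x) by 44 mm (y) at y = -71, 0, +71 mm; pins hang in them by their flanges, undersides 16 mm above the bench, their y roughly along the rack's y. Lift a pin straight up by 35 mm or more to clear it.
- blue_pin: Plain pin with a blue bar handle, 63 mm tall, in the rack; leave it. Origin: centre of its underside.
- black_pin: Plain pin with a round black knob, 63 mm tall, in the rack; leave it. Origin: centre of its underside.
- mallet: Hammer lying on the bench; leave it.
- driver: Screwdriver with yellow handle lying on the bench; leave it.
- spray_can: Green can, 60 mm diameter, 160 mm tall; leave it. Origin: centre of its underside.
- screw_jar: Closed jar, 66 mm diameter, 80 mm tall; leave it. Origin: centre of its underside.
- offcut: Wooden offcut 60 x 120 x 30 mm on the bench; leave it. Origin: centre of its underside.
- tape_roll: Yellow ring of 90 mm diameter, 24 mm high, flat on the bench; leave it. Origin: centre of its underside.

How it is judged:
By the outcome, as a careful person would: the job done as asked, in the order asked, and still so for the second after the job is handed in, with the robot touching nothing.
It also fails if it takes over 72 s, if anything falls off the work surface, if the arm or the gripper's body presses on something with over 40 N, if the wrist force passes 120 N, or if a joint passes its speed limit or range.

## Working session

There is one attempt and no reset: what is moved stays moved. The work goes in short steps, each a Python script; the robot and the scene stay as the last script left them, time stands still between calls to the robot, and variables do not carry over. Pictures are saved under pics/ and viewed, and the job is handed in when it is done.

```bash
ls; mkdir -p pics; python3 - <<'E'
from bench import manip
import cv2,numpy as np
for n in ["scene","side","wrist"]:
    c=manip.get_calibration(n); print(n,c)
    p,d=manip.grab_frame(n); cv2.imwrite(f"pics/{n}0.png",p[:,:,::-1]); np.save(f"pics/{n}0d.npy",d)
for n in ["stop_pin","jig","rack","blue_pin","black_pin"]:
    print(n,[(x['at'],x['confidence']) for x in manip.look_for("scene",n)][:3])
print(manip.current_time(),manip.current_ee_pos(),manip.current_tcp_rot(),manip.current_force())
E
```

```text
pics
scene {'camera_matrix': array([[464.93790179,   0.        , 323.23818505],
       [  0.        , 464.93790179, 202.0431141 ],
       [  0.        ,   0.        ,   1.        ]]), 'k1': -0.060429273134460365, 'R': array([[-0.86741557,  0.4974685 , -0.01073835],
       [ 0.37279561,  0.63543203, -0.67620232],
       [-0.32956586, -0.59055163, -0.73663771]]), 't': array([ 0.48308832, -0.1585063 ,  1.81942385])}
side {'camera_matrix': array([[512.69068   ,   0.        , 320.069281  ],
       [  0.        , 512.69068   , 204.78540585],
       [  0.        ,   0.        ,   1.        ]]), 'k1': 0.031170340291836178, 'R': array([[ 0.85423521, -0.51983253,  0.00750667],
       [-0.30402943, -0.51121677, -0.80388029],
       [ 0.42172066,  0.68442059, -0.59474375]]), 't': array([-0.46431953,  0.22676829,  1.12156935])}
wrist {'camera_matrix': array([[308.33700948,   0.        , 314.44328699],
       [  0.        , 308.33700948, 196.41880766],
       [  0.        ,   0.        ,   1.        ]]), 'k1': -0.05639594848663565, 'R': array([[ 9.99999241e-01, -8.15371321e-04, -9.24014984e-04],
       [-4.90723163e-04, -9.51273453e-01,  3.08348141e-01],
       [-1.13040916e-03, -3.08347453e-01, -9.51273131e-01]]), 't': array([-0.5497246 , -0.04078748,  0.37974508])}
stop_pin [([0.5279, -0.0975, 0.072], 0.47)]
jig [([0.5823, 0.1919, 0.0773], 0.92), ([0.5616, -0.1492, 0.0457], 0.19)]
rack [([0.5604, -0.1493, 0.045], 0.9), ([0.7923, -0.0724, 0.0282], 0.67)]
blue_pin [([0.5596, -0.2398, 0.0677], 0.43)]
black_pin []
0.4 [5.49951177e-01 3.43043429e-05 2.31234296e-01] [[-1.15137447e-04  9.99999993e-01  4.12293050e-06]
 [ 2.80674780e-05  4.12616215e-06 -1.00000000e+00]
 [-9.99999993e-01 -1.15137332e-04 -2.80679529e-05]] [ 0.23761289  0.17314207 -0.22510315]
```

View pics/scene0.png

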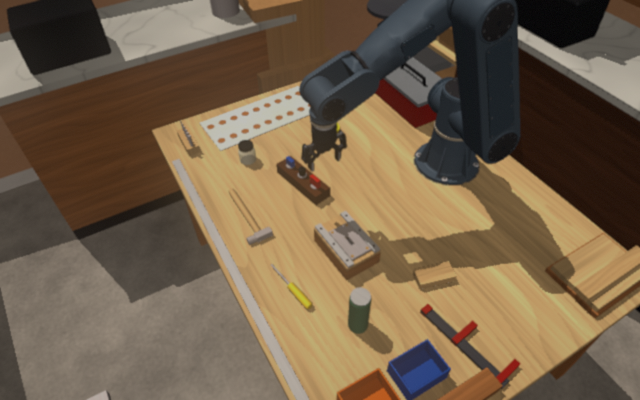

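View pics/side0.png

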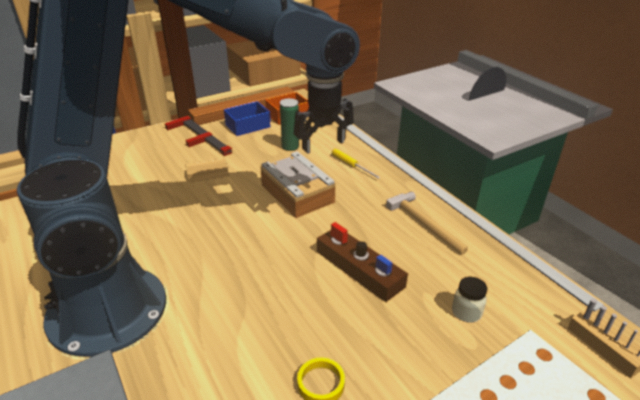

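View pics/wrist0.png

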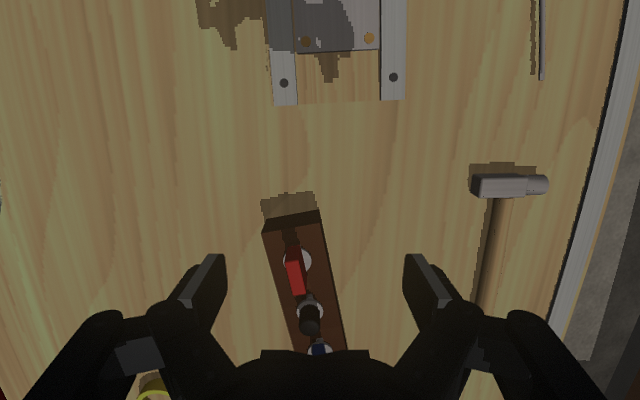

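The red pin stands in the rack's +y slot (wrist pixel 293,275). The jig is beyond it at the top of the picture, at roughly (0.58, 0.19). I'll take closer views of both.

```bash
cat > h.py <<'E'
from bench import manip
import cv2,numpy as np
def Rd(a):
    c,s=np.cos(a),np.sin(a)
    return np.array([[0,c,s],[0,s,-c],[-1,0,0.]])
def shot(cam,name):
    cal=manip.get_calibration(cam); p,d=manip.grab_frame(cam)
    cv2.imwrite(f"pics/{name}.png",p[:,:,::-1]); np.savez(f"pics/{name}.npz",p=p,d=d,**cal)
    return p,d,cal
def cloud(p,d,cal):
    K=cal['camera_matrix'];k=float(cal['k1'])
    v,u=np.mgrid[0:400,0:640]
    a=np.stack([u.ravel(),v.ravel()],1).astype(np.float64).reshape(-1,1,2)
    n=cv2.undistortPoints(a,K,np.array([k,0,0,0,0.])).reshape(400,640,2)
    X=np.dstack([n*d[...,None],d])
    return (X-cal['t'])@cal['R']   # R^T(X-t)
E
python3 - <<'E'
from h import *
manip.move_ptp([0.545,-0.12,0.26],Rd(0)); shot("wrist","rack1")
print(manip.look_for("wrist","stop_pin"),manip.look_for("wrist","rack"))
manip.move_ptp([0.58,0.19,0.28],Rd(0)); shot("wrist","jig1")
print(manip.look_for("wrist","jig"))
print(manip.current_time(),manip.current_force())
E
```

```text
[{'at': [0.5306, -0.1035, 0.0866], 'confidence': 0.64}] [{'at': [0.5429, -0.1544, 0.0499], 'confidence': 0.93}, {'at': [0.784, -0.0845, 0.0219], 'confidence': 0.3}]
[{'at': [0.5694, 0.1834, 0.0762], 'confidence': 0.63}]
2.4 [-0.08247207  0.29390633  0.13993004]
```

View pics/rack1.png

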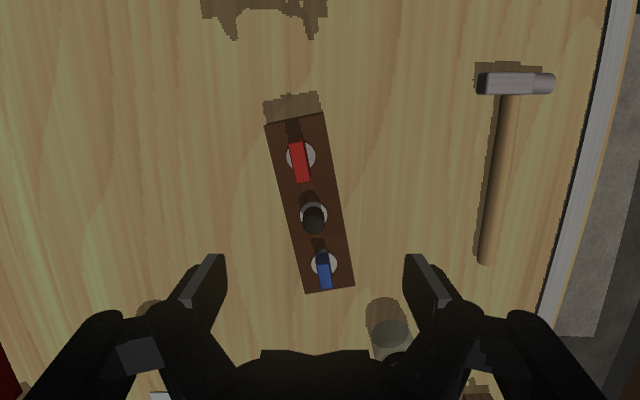

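View pics/jig1.png

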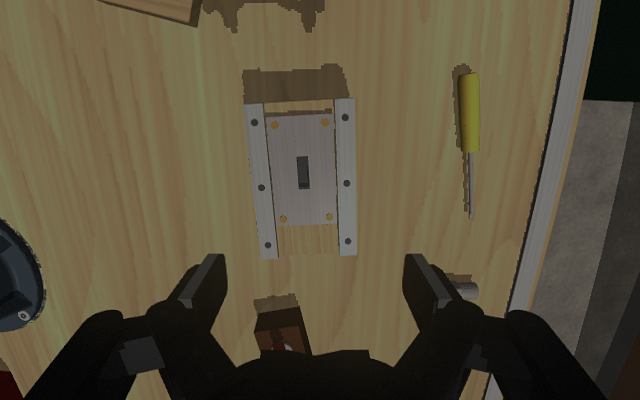

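Rack view: red handle at (299,160), rack tilted about 12°. Jig view: slot at (303,172), with the plate shifted toward the jig's far (+y) end. Next I'll turn these into positions.

```bash
cat > geo.py <<'E'
from h import *
def ld(n):
    z=np.load(f"pics/{n}.npz"); p,d=z['p'],z['d']
    return p,d,cloud(p,d,z)
def rect(P):
    r=cv2.minAreaRect((P*1000).astype(np.float32)); b=cv2.boxPoints(r)
    e=[b[1]-b[0],b[2]-b[1]]; L=[np.linalg.norm(x) for x in e]; i=int(np.argmax(L)); v=e[i]*np.sign(e[i][1])
    return np.round(r[0],1),np.round(sorted(L),1),np.degrees(np.arctan2(-v[0],v[1])) # yaw: long dir=(-sin,cos)
def pix(u,v,z,n):
    c=np.load(f"pics/{n}.npz")
    q=cv2.undistortPoints(np.array([[[u,v]]],float),c['camera_matrix'],np.array([float(c['k1']),0,0,0,0]))[0,0]
    r=c['R'].T@np.array([q[0],q[1],1]); C=-c['R'].T@c['t']; return C+r*(z-C[2])/r[2]
if __name__=="__main__":
    p,d,X=ld("rack1"); f=p.astype(int)
    m=(f[...,0]>90)&(f[...,1]<60)&(f[...,2]<60)
    P=X[m&(d>0)]; print("red z pct",np.percentile(P[:,2],[5,50,80,95]),len(P))
    zt=np.percentile(P[:,2],90)
    T=P[P[:,2]>zt-.006]; print("red top",rect(T[:,:2]),len(T), T[:,2].mean())
    Z=X[...,2]; m=(Z>.038)&(Z<.050)&(np.hypot(X[...,0]-.55,X[...,1]+.15)<.17)&(d>0)
    print("rack",rect(X[m][:,:2]),np.median(Z[m]))
    m=(Z<.01)&(d>0);print("bench z",np.median(Z[m]))
    p,d,X=ld("jig1"); Z=X[...,2]
    m=(Z>.066)&(Z<.085)&(np.hypot(X[...,0]-.58,X[...,1]-.19)<.15)&(d>0)
    m=cv2.morphologyEx(m.astype(np.uint8),cv2.MORPH_OPEN,np.ones((3,3)))>0
    print("jig",rect(X[m][:,:2]),np.median(Z[m]),(Z<.01).sum(),np.median(Z[(Z<.01)&(d>0)]))
    g=p.astype(int).sum(2)
    s=np.zeros((400,640),bool); s[145:200,285:320]=True
    ms=s&(g<180); vs,us=np.nonzero(ms)
    Q=np.array([pix(u,v,.0755,"jig1")[:2] for u,v in zip(us,vs)]); print("slot",rect(Q),len(Q))
    for u,v in [(275,125),(325,122),(283,219),(329,216),(254,122),(345,117),(268,245),(348,241)]: print((u,v),pix(u,v,.075,"jig1").round(4))
    for n,(a,b,c,e) in {"jig1":(60,270,230,370),"rack1":(90,300,240,380)}.items():
        i=cv2.imread(f"pics/{n}.png")[a:b,c:e]; cv2.imwrite(f"pics/{n}_c.png",cv2.resize(i,None,fx=2.8,fy=2.8,interpolation=cv2.INTER_CUBIC))
E
python3 geo.py
```

```text
red z pct [0.08456045 0.08582175 0.08636028 0.08692769] 571
red top (array([ 529. , -108.3]), array([14.9, 42.9], dtype=float32), np.float32(10.860481)) 571 0.08577683661253853
rack (array([ 543.1, -179.3]), array([ 70.5, 230.3], dtype=float32), np.float32(11.227681)) 0.04483416735914478
bench z -0.0002827496285254829
jig (array([567.4, 168.2]), array([130.5, 191.1], dtype=float32), np.float32(2.878473)) 0.07461872764280911 189109 -0.00037435058750898056
slot (array([566.8, 183.5]), array([12.6, 38.1], dtype=float32), np.float32(3.0516343)) 352
(275, 125) [0.5368 0.2372 0.075 ]
(325, 122) [0.592  0.2403 0.075 ]
(283, 219) [0.5421 0.1254 0.075 ]
(329, 216) [0.5979 0.1292 0.075 ]
(254, 122) [0.5137 0.2406 0.075 ]
(345, 117) [0.614  0.2457 0.075 ]
(268, 245) [0.5221 0.0903 0.075 ]
(348, 241) [0.622  0.0957 0.075 ]
```

Sizes and heights agree with the givens: handle 43×15 mm, top at 0.086, jig 130.5×191, slot 38×12.6. The slot is at (0.5668, 0.1835), about 15 mm along from the jig's middle, with yaw about 3°. Now the grasp.

```bash
python3 - <<'E'
from h import *
a=np.radians(11.0)
manip.set_gripper(0.6,60)
x,y=.5291,-.1088
manip.move_ptp([x,y,.14],Rd(a))
manip.move_l([x,y,.0535],max_speed=.08)
print("f",manip.current_force())
manip.set_gripper(0.0,110); manip.dwell(.2)
print("grip",manip.current_grip_width(),manip.current_force())
manip.move_l([x,y,.105],max_speed=.08)
manip.dwell(.3)
print(manip.current_ee_pos(),manip.current_force(),manip.current_ft_torque(),manip.current_grip_width())
manip.move_l([x,y,.16],max_speed=.12)
shot("side","g_side");shot("wrist","g_wrist")
print(manip.current_time())
i=cv2.imread("pics/g_side.png"); cv2.imwrite("pics/g_side_c.png",cv2.resize(i[120:330,230:450],None,fx=2.6,fy=2.6))
E
```

```text
f [ 0.43171464 -0.24585255 -0.51541813]
grip 0.17156015969449923 [-2.15243036  1.43902295  5.2555164 ]
[ 0.52894711 -0.10876606  0.10468312] [ 0.68408776  0.16193681 -1.41282081] [ 0.01287142 -0.02990738  0.02889821] 0.1648874224341706
7.75
```

View pics/g_side_c.png

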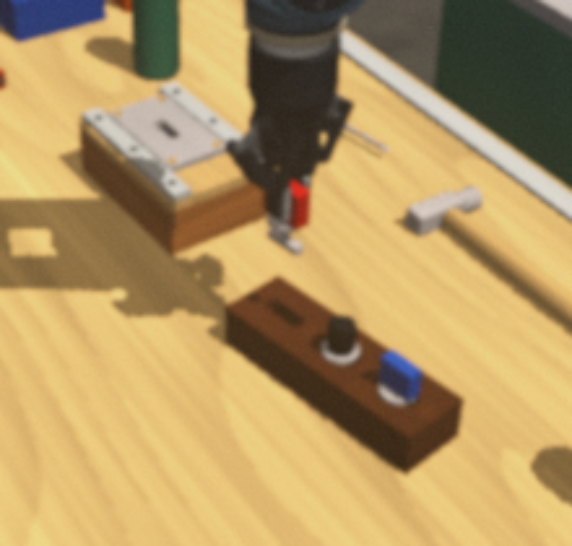

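View pics/g_wrist.png

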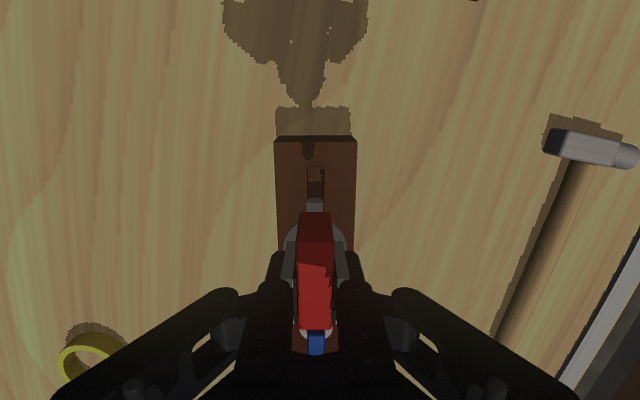

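Pin held: the weight reads about 1.2 N. The red handle is centred between the pads at (315,270) and the foot end shows at (316,205). I'll measure its offset and tilt in the hand.

```bash
cat > hold.py <<'E'
from geo import *
def hold(n,tcp,R):
    p,d,X=ld(n); f=p.astype(int)
    m=(f[...,0]>45)&(f[...,1]<f[...,0]*.35)&(f[...,2]<f[...,0]*.35)&(d>0)
    c,l,st,_=cv2.connectedComponentsWithStats(m.astype(np.uint8)); i=1+np.argmax(st[1:,4]); m=l==i
    Q=(X[m]-tcp)@R   # tool coords
    hi=Q[:,0]; top=hi<np.percentile(hi,5)+.004   # x tool is down
    print("top x(tool)",np.median(hi[top]),"n",top.sum(),"z range",Q[top,2].min(),Q[top,2].max(),"y",np.percentile(Q[:,1],[2,50,98]))
    F=Q[hi>np.percentile(hi,5)+.008]; print("front n",len(F),"z",np.median(F[:,2]))
    if len(F)>20:
        k=np.polyfit(F[:,0],F[:,2],1); print("front tilt deg",np.degrees(np.arctan(k[0])),"z at grip",np.polyval(k,-.019),'x range',F[:,0].min(),F[:,0].max())
    # topface tilt
    T=Q[top]; k=np.polyfit(T[:,2],T[:,0],1); print("top tilt deg",np.degrees(np.arctan(k[0])))
    return Q
if __name__=="__main__":
    tcp=manip.current_ee_pos();R=np.array(manip.current_tcp_rot()); print(tcp)
    Q=hold("g_wrist",tcp,R)
    # foot: steel points
    p,d,X=ld("g_wrist"); W=(X.reshape(-1,3)-tcp)@R
    m=(W[:,0]>.018)&(W[:,0]<.045)&(abs(W[:,1])<.03)&(abs(W[:,2])<.04); F=W[m]
    for lo in (.016,.02,.024,.028,.032,.036,.04): 
        s=F[(F[:,0]>=lo)&(F[:,0]<lo+.004)]
        if len(s): print(lo,len(s),s[:,1].min().round(4),s[:,1].max().round(4),s[:,2].min().round(4),s[:,2].max().round(4))
E
python3 hold.py
```

```text
[ 0.52861785 -0.10866912  0.15905159]
top x(tool) -0.03179334410131228 n 3025 z range -0.0230016912848795 0.020454704354073885 y [-0.0070056   0.00017539  0.00709604]
front n 19 z 0.12569861907318738
top tilt deg -0.20779507696067123
0.024 71 -0.005 0.0044 -0.0188 -0.0134
0.028 115 -0.005 0.0045 -0.019 -0.0131
0.032 32 -0.0045 0.0046 -0.019 -0.0182
0.036 11 -0.0033 0.0028 -0.0188 -0.0184
```

The pin sits 1 mm toward +y in the hand with under 0.3° tilt, and its underside is 38 mm below the TCP. Next I'll move over the slot and feel downward.

```bash
cat > feel.py <<'E'
from h import *
def F(): return np.array(manip.current_force())
def descend(x,y,R,z0,z1,step=.001,fmax=6,base=None,verbose=True):
    z=z0
    while z>z1-1e-9:
        manip.move_l([x,y,z],attitude=R,max_speed=.03)
        manip.dwell(.04); f=F()-base; p=manip.current_ee_pos()
        if verbose: print("%.4f z=%.4f dxy=%.1f,%.1f mm F=%s"%(z,p[2],(p[0]-x)*1e3,(p[1]-y)*1e3,f.round(1)))
        if np.linalg.norm(f)>fmax: return z,f
        z-=step
    return None,f
E
python3 - <<'E'
from feel import *
R=Rd(np.radians(3.0)); x,y=.5668,.1825
manip.move_ptp([x,y,.16],R)
manip.move_l([x,y,.122],max_speed=.08); manip.dwell(.2)
b=F(); np.save("base.npy",b); print("base",b,manip.current_ee_pos())
shot("wrist","pre")
print(descend(x,y,R,.117,.104,base=b,fmax=5))
print(manip.current_time(),manip.current_ft_torque())
E
```

```text
base [-0.08643186  0.07119925 -0.60763827] [0.56704794 0.18259886 0.12248336]
0.1170 z=0.1169 dxy=-0.1,-0.0 mm F=[ 0.1 -1.  -0.8]
0.1160 z=0.1160 dxy=0.0,-0.0 mm F=[-0.3 -1.  -1.1]
0.1150 z=0.1149 dxy=-0.0,-0.0 mm F=[ 1.   0.2 -0.7]
0.1140 z=0.1140 dxy=0.0,-0.0 mm F=[-0.1  0.8 -0.9]
0.1130 z=0.1130 dxy=-0.0,-0.0 mm F=[-0.2  0.3 -0.4]
0.1120 z=0.1119 dxy=-0.0,-0.0 mm F=[-0.4 -0.1 -1.1]
0.1110 z=0.1110 dxy=-0.0,-0.0 mm F=[-0.2  0.  -0.6]
0.1100 z=0.1100 dxy=-0.0,0.0 mm F=[-0.7  0.  -0.6]
0.1090 z=0.1089 dxy=-0.0,-0.0 mm F=[-0.2 -0.5  0.2]
0.1080 z=0.1080 dxy=-0.0,0.0 mm F=[ 0.6 -0.  -0.8]
0.1070 z=0.1070 dxy=-0.0,-0.0 mm F=[-0.2  0.2 -0.9]
0.1060 z=0.1060 dxy=-0.0,0.0 mm F=[-0.  -0.2  0. ]
0.1050 z=0.1050 dxy=-0.0,-0.0 mm F=[ 0.4  0.2 -0.7]
0.1040 z=0.1040 dxy=-0.0,0.0 mm F=[ 0.2 -0.6 -0.4]
(None, array([ 0.15826239, -0.61968719, -0.43504372]))
13.9 [-0.02116492 -0.02393164 -0.0018287 ]
```

View pics/pre.png

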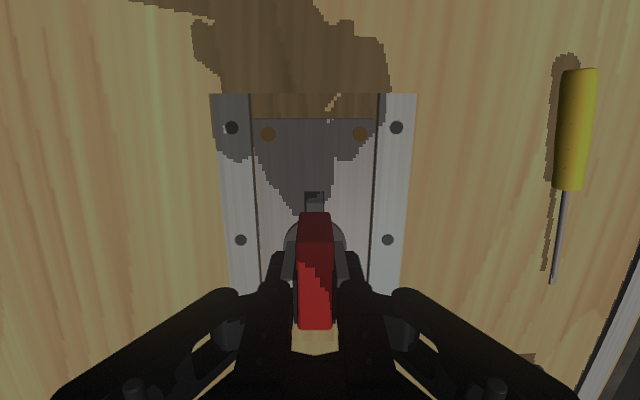

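The slot end shows ahead of the foot at (314,197), and the foot has gone about 9 mm into the slot with no resistance. I'll press on toward 26 mm depth.

```bash
python3 - <<'E'
from feel import *
R=Rd(np.radians(3.0)); x,y=.5668,.1825; b=np.load("base.npy")
print(descend(x,y,R,.103,.087,base=b,fmax=17))
print(manip.current_time(),manip.current_ft_torque(),manip.current_grip_width())
E
```

```text
0.1030 z=0.1031 dxy=0.1,0.0 mm F=[0.1 0.7 0.2]
0.1020 z=0.1023 dxy=0.1,0.0 mm F=[-0.7 -0.5  4.7]
0.1010 z=0.1012 dxy=0.2,0.0 mm F=[-0.9 -0.9  6.1]
0.1000 z=0.1002 dxy=0.2,0.0 mm F=[-0.5  0.4  5.7]
0.0990 z=0.0992 dxy=0.2,0.0 mm F=[-0.6  0.4  5.6]
0.0980 z=0.0982 dxy=0.1,0.0 mm F=[-1.3 -0.6  6.6]
0.0970 z=0.0972 dxy=0.2,0.0 mm F=[-0.8  0.4  6.1]
0.0960 z=0.0963 dxy=0.2,0.0 mm F=[-0.5 -0.3  7.4]
0.0950 z=0.0953 dxy=0.2,0.0 mm F=[-1.8  0.3  6.5]
0.0940 z=0.0943 dxy=0.2,0.1 mm F=[-1.2 -0.   7.4]
0.0930 z=0.0934 dxy=0.2,0.0 mm F=[-1.  -0.1  8.8]
0.0920 z=0.0924 dxy=0.2,0.0 mm F=[-1.3 -0.4  8.3]
0.0910 z=0.0914 dxy=0.2,0.0 mm F=[-2.2 -0.8  8.9]
0.0900 z=0.0904 dxy=0.2,0.1 mm F=[-1.2 -0.7  8.1]
0.0890 z=0.0894 dxy=0.2,0.1 mm F=[-1.  -0.8  8.2]
0.0880 z=0.0885 dxy=0.2,0.0 mm F=[-1.8 -0.6  9.4]
0.0870 z=0.0875 dxy=0.2,0.1 mm F=[-2.  -1.2 10. ]
(None, array([-1.97819565, -1.21171349,  9.9727666 ]))
18.8583 [-0.12330439  0.38691859 -0.00936028] 0.16737891061424054
```

The seat met the pin at 10 mm as specified. The force is now 10 N at about 25 mm depth. Next comes the quarter turn in small steps about the pin's axis.

```bash
python3 - <<'E'
from feel import *
C=np.array([.5668,.1835]); b=np.load("base.npy"); z=.0863
q=manip.current_qpos(); print(np.round(q,3))
def tcp(a): return [C[0]+.001*np.sin(a),C[1]-.001*np.cos(a),z]
for s in (1,-1):
    j=manip.inverse_kinematics(tcp(np.radians(3+90*s)),Rd(np.radians(3+90*s))); print(s,None if j is None else np.round(j,3))
s=1
manip.move_l(tcp(np.radians(3)),attitude=Rd(np.radians(3)),max_speed=.03)
for i in range(0,91,10):
    a=np.radians(3+s*i); t0=manip.current_time()
    manip.move_l(tcp(a),attitude=Rd(a),max_speed=.03); manip.dwell(.05)
    f=F()-b; m=np.array(manip.current_ft_torque()); p=manip.current_ee_pos()
    print(i,"z%.4f"%p[2],f.round(1),"M",m.round(2),"dt %.2f"%(manip.current_time()-t0), "%.4f"%manip.current_grip_width())
    if np.linalg.norm(f)>22 or abs(m[2])>.5: print("STOP");break
print(manip.current_time())
E
```

```text
[0.233 0.608 1.641 0.    0.892 0.181]
1 [ 0.235  0.611  1.638 -0.     0.892 -1.388]
-1 [ 0.235  0.608  1.644 -0.     0.889  1.754]
0 z0.0868 [-1.2  0.   8.9] M [-0.09  0.48 -0.01] dt 0.30 0.1694
10 z0.0870 [-0.8 -0.1 10.7] M [-0.01  0.14  0.09] dt 0.38 0.1725
20 z0.0871 [-0.3  0.7  9.7] M [0.04 0.05 0.01] dt 0.38 0.1692
30 z0.0871 [0.4 0.4 9.9] M [0.01 0.02 0.06] dt 0.38 0.1699
40 z0.0871 [0.  0.8 9.5] M [0.03 0.01 0.05] dt 0.38 0.1686
50 z0.0871 [-0.2  0.4 10.3] M [ 0.03 -0.02  0.07] dt 0.38 0.1720
60 z0.0872 [-0.6 -0.1  9.8] M [0.06 0.03 0.09] dt 0.38 0.1692
70 z0.0871 [ 0.   0.4 10.8] M [0.02 0.02 0.03] dt 0.38 0.1683
80 z0.0871 [0.3 0.2 9.6] M [0.07 0.05 0.07] dt 0.38 0.1685
90 z0.0871 [-0.6 -0.6 10.3] M [0.08 0.06 0.08] dt 0.38 0.1685
22.7833
```

The turn was free: moments under 0.1 N·m and a steady 10 N from the spring. I'll ease up and let the spring lift it into the grooves.

```bash
python3 - <<'E'
from feel import *
C=np.array([.5668,.1835]); b=np.load("base.npy"); a=np.radians(93)
x,y=C[0]+.001*np.sin(a),C[1]-.001*np.cos(a)
R=np.array(manip.current_tcp_rot()); print("yaw",np.degrees(np.arctan2(R[1,1],R[0,1])))
z=.087
while z<.0962:
    manip.move_l([x,y,z],attitude=Rd(a),max_speed=.02); manip.dwell(.05)
    f=F()-b; p=manip.current_ee_pos(); m=np.array(manip.current_ft_torque())
    print("%.4f z=%.4f"%(z,p[2]),f.round(1),m.round(2))
    if f[2]<3 or np.linalg.norm(f[:2])>6: print("stop");break
    z+=.0007
print(manip.current_time())
shot("side","lk");shot("wrist","lkw")
i=cv2.imread("pics/lk.png"); cv2.imwrite("pics/lk_c.png",cv2.resize(i[100:260,230:390],None,fx=3.7,fy=3.7))
E
```

```text
yaw 93.01407326362641
0.0870 z=0.0878 [ 0.2 -0.8  9. ] [0.06 0.01 0.08]
0.0877 z=0.0885 [ 0.9 -0.3  9.2] [0.05 0.02 0.02]
0.0884 z=0.0892 [0.7 0.  9.3] [ 0.04 -0.04  0.04]
0.0891 z=0.0898 [ 0.9 -1.6  8.2] [ 0.04 -0.01 -0.02]
0.0898 z=0.0905 [0.8 0.8 9. ] [ 0.06 -0.03  0.07]
0.0905 z=0.0912 [0.4 0.1 8.1] [ 0.01 -0.04  0.07]
0.0912 z=0.0919 [-0.1  0.2  7.8] [ 0.07 -0.1   0.06]
0.0919 z=0.0925 [0.8 1.1 8.4] [-0.01 -0.1   0.05]
0.0926 z=0.0932 [ 0.2 -0.4  7.4] [ 0.07 -0.05  0.06]
0.0933 z=0.0939 [0.8 0.1 7.5] [ 0.05 -0.06  0.03]
0.0940 z=0.0946 [ 1.3 -0.4  6.9] [-0.01 -0.19 -0.  ]
0.0947 z=0.0950 [2.6 1.6 4.2] [ 0.18 -0.53  0.06]
0.0954 z=0.0951 [ 5.9  1.8 -1.8] [ 0.36 -1.1   0.06]
stop
26.6833
```

View pics/lk_c.png

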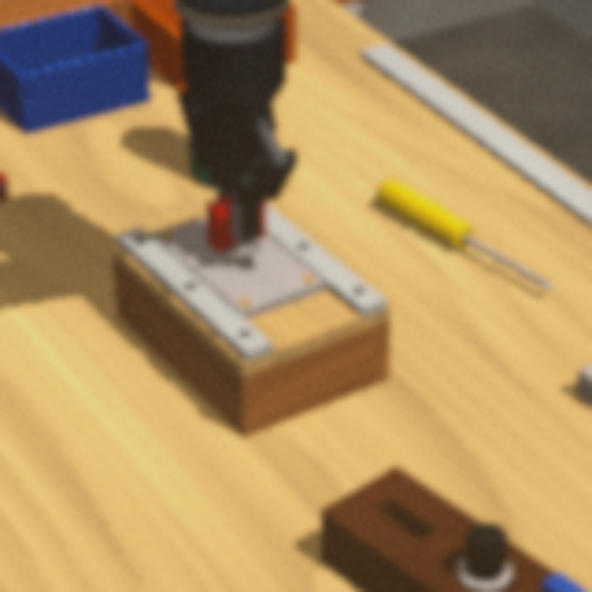

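View pics/lkw.png

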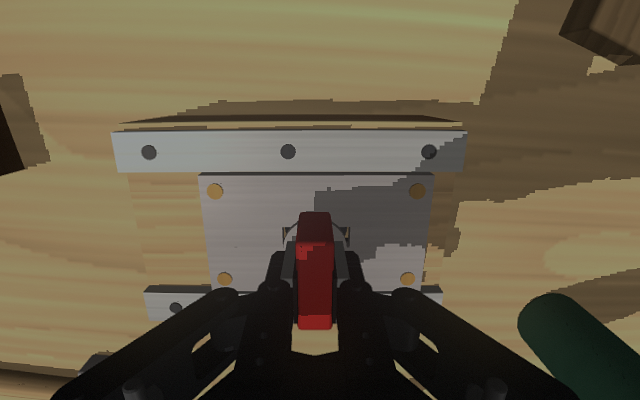

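It rose freely past the 23 mm catch and came to a stop at 18 mm depth, which means locked. I'll unload, release, retreat and check.

```bash
python3 - <<'E'
from feel import *
C=np.array([.5668,.1835]); b=np.load("base.npy"); a=np.radians(93)
x,y=C[0]+.001*np.sin(a),C[1]-.001*np.cos(a)
manip.move_l([x,y,.0949],attitude=Rd(a),max_speed=.02); manip.dwell(.1); print(F()-b)
manip.set_gripper(0.45,30); manip.dwell(.2); print(manip.current_grip_width(),F()-b)
manip.move_l([x,y,.17],attitude=Rd(a),max_speed=.06); 
manip.move_ptp([.58,.18,.28],Rd(0)); manip.dwell(.3)
shot("wrist","fin"); shot("side","fin_s")
print(manip.look_for("wrist","stop_pin"),manip.current_time())
i=cv2.imread("pics/fin_s.png"); cv2.imwrite("pics/fin_s_c.png",cv2.resize(i[100:300,230:430],None,fx=2.9,fy=2.9))
from geo import *
p,d,X=ld("fin"); f=p.astype(int)
m=(f[...,0]>80)&(f[...,1]<60)&(f[...,2]<60)&(d>0)&(X[...,1]>.1)&(X[...,2]>.085)
P=X[m]; print(np.percentile(P[:,2],[5,50,95]),rect(P[P[:,2]>np.percentile(P[:,2],90)-.006][:,:2]),len(P))
T=P[P[:,2]>np.percentile(P[:,2],90)-.006]; A=np.c_[T[:,:2]-T[:,:2].mean(0),np.ones(len(T))]; print("tilt deg",np.degrees(np.linalg.lstsq(A,T[:,2],rcond=None)[0][:2]))
E
```

```text
[6.30513823 1.70473775 3.23424655]
0.4497012064291551 [-0.03735017 -0.05394546  0.90778192]
[{'at': [0.5665, 0.1902, 0.1288], 'confidence': 0.62}] 30.975
[0.12552794 0.12668612 0.12789243] (array([566.9, 182.3]), array([15.4, 43.1], dtype=float32), np.float32(-86.794624)) 641
tilt deg [-0.06865175  0.30609694]
```

View pics/fin.png

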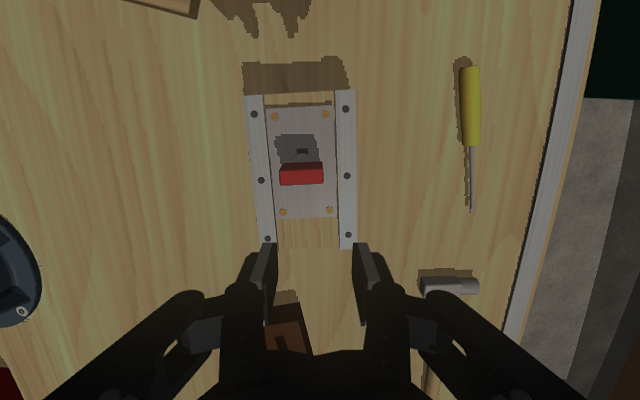

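View pics/fin_s_c.png

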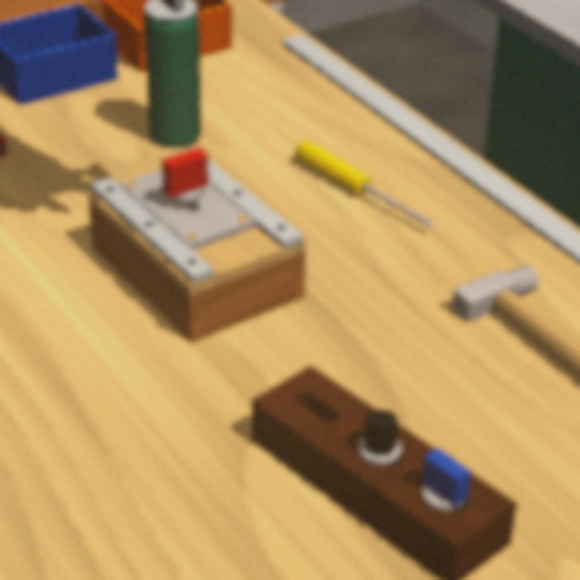

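The red handle stands across the jig at (300,174), released. Its top at 0.1267 m puts the underside 18.3 mm below the plate top. It is within about 0.3° of square and of upright, so locked.

```bash
python3 -c "
from bench import manip
print(manip.sign_off(),manip.current_time())"
```

```text
the job is handed in; nothing more can be done
the job is handed in; nothing more can be done
```

The red stop pin is locked in the jig, upright and released. I handed the job in shortly after 31 s on the robot's clock, well inside the 72 s limit.

**What I did:** I took the pin from the rack's +y slot and found the plate about 15 mm along the jig's y from the camera images. The foot went into the slot on the first try. I pressed it to about 25–26 mm depth, turned it +90°, then let the spring lift it into the grooves and let go.

**Forces:** The spring pushed back with about 10 N while pressed, and turning moments stayed under 0.15 N·m. The highest sampled force on the pin was about 11 N, against the 50 N limit.

**Last checks:**
- **Depth:** the underside is 18.3 mm below the plate top, where 18 mm is locked.
- **Angle:** the handle is within about 0.3° of square to the slot, and the tilt is about 0.3°.
- **Surroundings:** the other two pins, the mallet, screwdriver and spray can looked undisturbed in the last pictures. I did not check the jar, offcut or tape roll again.

**Disagreements:**
- **Release:** the arm still carried about 6 N sideways just before release, and the pin stayed in place.
- **Network position:** the network's final position for the pin was about 8 mm off mine in y (0.190 against 0.182). I put that down to it reporting the middle of the visible surface.
- **Joint reading:** I had no direct reading of the spring seat, so the lock is judged from height, angle and the pin stopping firmly at the lock height.

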